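# Unscrew the cap of the braced stoneware jar and hold it over the mouth

## Task

Unscrew the tight steel cap of the square stoneware jar standing in the wooden brace: turn it anticlockwise (seen from above) until the threads let go, leaving the jar seated in its brace, and only then lift it off. Finish while still holding the cap level and still, just above the jar's mouth (clear of it by a few centimetres), without letting go. Leave the bowl, the mug and the round jar alone.

Things in the scene. Friction and masses are not known exactly. Their poses are not given: they have to be found in the camera images.
- cap: Round steel screw cap on the jar: 58 mm across, 30 mm high, ribbed side, 80 g; hollow 12 mm deep from below. Origin: centre of its lower rim, z up. Screwed on, the rim is 102 mm above the jar's underside (114 mm above the counter) and the flat top 144 mm above the counter. Grip across its side from above, any yaw; the jar's shoulder is 12 mm below the rim.
- jar: Loose square stoneware jar, pale glaze, body 70 x 70 x 82 mm, shoulder up to 90 mm, round neck up to 114 mm, 0.4 to 0.7 kg. Origin: centre of its underside, z up. It stands in the brace with 2 mm play each side, so it cannot turn more than a few degrees, but nothing holds it down: lifting the cap before the threads let go lifts the jar too.
- jar_mouth (a point): Centre of the jar's mouth, top of the neck, 114 mm above the jar's underside, 126 mm above the counter.
- brace: Wooden brace fixed to the counter: base plate 150 x 102 x 12 mm with a square walled pocket, 74 mm inside, 102 mm outside, walls up to 50 mm above the counter. Origin: centre of its underside, on the counter; pocket floor 12 mm up.
- thread (a joint): How far the cap is unscrewed, rad: 0 = tight, grows anticlockwise seen from above (the cap turns with it, about 0.1 rad of play). Stiff, about 0.35 N m all the way; stays where it is left. The cap does not rise while it turns. Below 1.9 the threads hold the cap down; from 1.9 to the hard stop at 2.6 it lifts straight off.
- bowl: Small glazed bowl, 100 mm across, 45 mm high, loose on the counter near the brace; leave alone. Origin: centre of underside.
- round_jar: Round pale closed jar, 68 mm across, 95 mm high, loose on the counter, not in the brace; leave alone. Origin: centre of underside.
- mug: Terracotta mug, 76 mm across, 85 mm high with a handle, loose on the counter; leave alone. Origin: centre of underside.
Mind the look-alikes: they are no part of the job. There is more than one size of the cap; the job needs the largest.

How it is judged (in metres and radians):
On the way, in this order (a step that is already met when the one before it is completed fails the run):
1. the cap is unscrewed until the threads let go, still down on the jar, with the jar seated in the brace (value of joint thread above 1.8 rad and z of cap in the frame of jar below 0.107 m and z of jar in the frame of brace below 0.018 m and horizontal distance between jar and brace below 0.012 m and angle between jar's own z axis and vertical below 0.08 rad), for 0.05 s.
2. the cap is lifted clear of the mouth in the fingers (z of cap in the frame of jar between 0.117 and 0.189 m and horizontal distance between cap and jar_mouth below 0.025 m and angle between cap's own z axis and vertical below 0.26 rad and contact force between the fingers and cap above 1 N and contact force between cap and jar below 0.2 N), for 0.2 s.
At the end, for the whole second after the job is handed in: Fingers hold the cap still, level (15 deg), rim 3 to 75 mm above the mouth, within 25 mm of its centre, not touching the jar; thread past 1.8 rad; jar upright (4.5 deg) and seated in the brace (raised under 6 mm, 12 mm sideways); bowl, round jar and mug within 30 mm of their start (all of step 2 and z of jar in the frame of brace below 0.018 m and horizontal distance between jar and brace below 0.012 m and angle between jar's own z axis and vertical below 0.08 rad and value of joint thread above 1.8 rad and linear speed of each of cap, jar below 0.02 m/s and angular speed of cap below 0.2 rad/s and distance of each of bowl, round_jar, mug from where it was at the start of the episode below 0.03 m); the arm keeps its last pose, push and grip.
It fails at once if the jar is pulled up more than 15 mm from its seat in the brace, or tipped over 15 degrees (z of jar in the frame of brace above 0.027 m or angle between jar's own z axis and vertical above 0.26 rad).
It fails at once if the cap is dropped beside the jar (z of cap in the frame of jar below 0.085 m).
It fails at once if the bowl, the round jar or the mug is moved more than 30 mm (distance of any of bowl, round_jar, mug from where it was at the start of the episode above 0.03 m).
It also fails if it takes over 35 s, if anything falls off the work surface, if the arm or the gripper's body presses on something with over 40 N, if the wrist force passes 120 N, or if a joint passes its speed limit or range.

## Robot

A 6-joint arm with a two-finger parallel gripper is mounted at the origin on the work surface. World frame = base frame: x ahead of the robot, y to its left, z up, the work surface at z = 0. Lengths are in m, angles in degrees, forces in N, time in s.
With the tool pointing down it reaches from about 0.4 to 0.825 m from the base axis. Payload 7 kg.
Tool frame: the origin (TCP) lies between the finger pads; the fingertips stand 19 mm ahead of it and the grasp point (between the pads) is the TCP; z points along the fingers, y is the line along which they close (so a half turn about z gives the same grasp; the last joint's range is limited). The gripper opens to 88 mm and grips with 3 to 60 N. Pads are 19 mm wide; open, the fingers measure 130 mm over their backs; the gripper's body (78 mm by 193 mm) begins 47 mm behind the grasp point.
Start: joints at [-52.248, 20.546, 0.682, 0, -70.136, -16.507], TCP at [0.245, -0.629, 0.246] pointing down, gripper open.
Joint ranges: [-176.03, 176.03], [-82.01, 121.73], [-58.28, 71.71], [-173.87, 95.51], [-174.79, -0.11], [-173.66, 173.66]. Speed limits (degrees/s): [136.94, 136.94, 172.46, 180, 180, 180].

## Interface

Orientations are given as [roll, pitch, yaw] about the fixed x, y, z axes, in that order (R = Rz(yaw) Ry(pitch) Rx(roll)).
In Python, from plant import get_obs, snapshot, close_job, spot_in, spot_point gives the robot as it stands.
- The arm moves only by the tool play_rows, never from a script. Its argument "plan" is a list of rows, each a list of 6 numbers: the shift along the tool's x, y, z in cm, then the turn, a rotation vector about the tool's x, y, z in degrees. A call has 1 to 20 rows; each row shifts and turns the commanded pose from where the row before left it, along the tool's axes as they then stand; what a row does not reach is not made up. A row lasts 1/12 s, in which the tool goes at most 41.7 mm and 7.16 degrees, less where a joint would pass 70% of its speed; a pose out of reach is approached as far as the arm can. A call is refused whole if a number of a shift passes 4.17 or a number of a turn 7.16, either way. A call with a gripper value outside its range is refused whole. "grip" is the finger opening in cm, from 0 to 8.76, set as the call begins (left out, the last holds). The fingers move at their own pace and stop on an object; the grip force is fixed at half the most. Time passes only in rows, so rows that do not move let the fingers close. It gives the time, the measured TCP pose, the force, the opening and the grip force at its end, in the units of the state.
- get_obs(): the state, without advancing time (a new reading comes with each control period).
- snapshot(name): name is "side" or "top"; returns a dict with "frame" (384x512x3 uint8, red, green, blue), "fx", "fy", "cx", "cy" (pixels), "position" and "attitude" of the camera in the world. Camera axes: x right, y down, z forward; pixel columns grow to the right and rows downward; lengths in m; the calibration is good to about 2 mm. A picture is of the moment at which its call begins. There is no depth.
- close_job(): hands the job in; it is judged then, once.
Trained networks look in the newest picture that a camera, given by its name, has taken for a name from the list of things; names that differ only in an ending like _2 or _b are one class to them, and where a whole thing is asked for, a point or a joint stands for the part that bears it (a point fixed in the world has none). Each returns a list of dicts, best first, with "score" (0 to 1); they miss things now and then, are a little off and sometimes report something else, mostly with a low value. They report only what shows in the picture. A call takes as long as a camera call. They do not tell look-alikes from the thing itself.
- spot_in(camera, thing): "position" ([x, y, z] in m, in world coordinates, good to about 4 mm: the middle of the surface that is visible of it).
- spot_point(camera, thing): "position" ([x, y, z] in m, in world coordinates, good to about 4 mm: a listed point, or the origin of a listed thing).
The state is a dict: "clock": time; "joint_pos": joint angles; "qvel": joint speeds; "tau": joint torques, N m; "tool_pos": TCP position; "orientation": TCP orientation; "force": force on the tool from outside, world axes, zero at the start; "moment": the same for the moment, N m; "opening": finger opening in m; "gripper_force": force on a finger pad.
Only numpy, scipy, OpenCV 4.12 (cv2) and the standard library are available. Lean on these libraries where they do the work, as an engineer would, in place of code of your own. Each camera call takes 0.05 s, during which the arm holds its last target. There are 200 camera calls.

## Working session

There is one attempt and no reset: what is moved stays moved. The work goes in short steps, Python scripts to look and compute and a tool call to move; the robot and the scene stay as the last step left them, time stands still between calls to the robot, and variables do not carry over. Pictures are saved under pics/ and viewed, at most 10 in all, crops included, and the job is handed in when it is done.

Besides the shell and the picture viewer there is one more tool, called after "Call:" as name([rows], argument=value, ...), one row to a line, values as JSON. play_rows: Moves the arm, as the interface text tells. Its arguments: {"type":"object","properties":{"plan":{"type":"array","items":{"type":"array","items":{"type":"number"}}},"grip":{"type":"number"}},"required":["plan"]}

```bash
mkdir -p pics
cat > h.py <<'E'
import numpy as np, cv2
from plant import *
def snap(n,f=None):
    s=snapshot(n)
    if f: cv2.imwrite('pics/'+f,cv2.cvtColor(s['frame'],cv2.COLOR_RGB2BGR))
    return s
E
python3 - <<'E'
from h import *
o=get_obs(); print(o['clock'],o['tool_pos'],o['orientation'],o['opening'])
a=snap('top');b=snap('side')
cv2.imwrite('pics/both.png',cv2.resize(cv2.cvtColor(np.vstack([a['frame'],b['frame']]),cv2.COLOR_RGB2BGR),None,fx=.78,fy=.78))
for n,s in(('top',a),('side',b)):
    print(n,s['fx'],s['cx'],s['cy'],s['position'],s['attitude'])
    for t in('cap','jar','jar_mouth','brace','bowl','round_jar','mug'):
        print(t,[(np.round(d['position'],3),round(d['score'],2)) for d in spot_point(n,t)])
E
```

```text
0.0 [ 0.24439767 -0.6287226   0.2446501 ] [ 1.79908419e+02 -6.54607645e-03 -1.58763826e+02] 0.08767843018087093
top 458.10674353179627 263.1808877272656 189.84265070063782 [0.44078864 0.08496656 1.05718725] [-169.89449836   -1.9337684   -88.43880259]
cap [(array([ 0.468,  0.107, -0.001]), 0.78), (array([0.593, 0.011, 0.118]), 0.72), (array([ 0.455, -0.013, -0.004]), 0.7)]
jar [(array([0.598, 0.01 , 0.012]), 0.94)]
jar_mouth [(array([0.594, 0.013, 0.131]), 0.86)]
brace [(array([ 0.593,  0.013, -0.002]), 0.86)]
bowl [(array([ 0.556, -0.178,  0.001]), 0.94)]
round_jar [(array([0.786, 0.009, 0.   ]), 0.92)]
mug [(array([ 0.61 ,  0.188, -0.002]), 0.95)]
side 388.40514147542586 261.760894511666 191.70145508766532 [0.418502   0.81626028 0.52168889] [-119.15738511   -1.33805777 -164.97706144]
cap [(array([0.593, 0.017, 0.112]), 0.9), (array([ 0.468,  0.104, -0.001]), 0.87), (array([ 0.454, -0.012, -0.003]), 0.57)]
jar [(array([0.599, 0.015, 0.013]), 0.84)]
jar_mouth [(array([0.59 , 0.012, 0.125]), 0.74)]
brace [(array([ 0.594,  0.014, -0.002]), 0.7)]
bowl [(array([ 0.564, -0.176,  0.003]), 0.8)]
round_jar [(array([0.785, 0.005, 0.006]), 0.79)]
mug [(array([0.603, 0.188, 0.003]), 0.89)]
```

View pics/both.png

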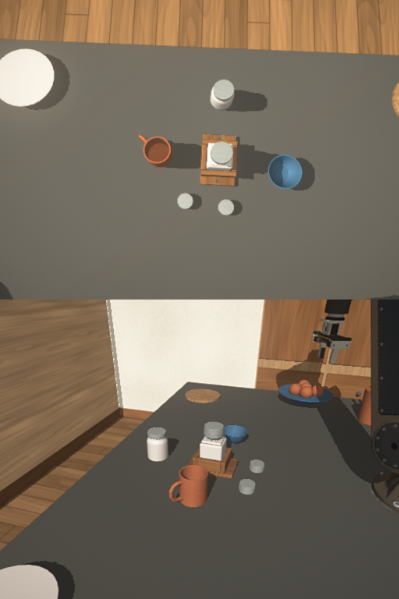

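```bash
cat >> h.py <<'E'
from scipy.spatial.transform import Rotation as Ro
def pix(s,p):
    c=Ro.from_euler('xyz',s['attitude'],degrees=True).inv().apply(np.array(p)-s['position'])
    return np.array([s['fx']*c[0]/c[2]+s['cx'],s['fy']*c[1]/c[2]+s['cy']])
def ray(s,uv,z):
    d=Ro.from_euler('xyz',s['attitude'],degrees=True).apply([(uv[0]-s['cx'])/s['fx'],(uv[1]-s['cy'])/s['fy'],1])
    p=np.array(s['position']); return p+d*(z-p[2])/d[2]
def disc(s,c,z=.144,r=.029):
    t=np.linspace(0,2*np.pi,60); return np.array([pix(s,[c[0]+r*np.cos(a),c[1]+r*np.sin(a),z]) for a in t])
def delta(t):
    o=get_obs(); R=Ro.from_euler('xyz',o['orientation'],degrees=True)
    return R.inv().apply(np.array(t)-o['tool_pos'])*100
E
python3 - <<'E'
from h import *
out=[]
for n in('top','side'):
    s=snap(n); f=cv2.cvtColor(s['frame'],cv2.COLOR_RGB2BGR)
    u=pix(s,[.593,.013,.12]).astype(int); k=6
    c=cv2.resize(f[u[1]-32:u[1]+32,u[0]-32:u[0]+32],None,fx=k,fy=k,interpolation=cv2.INTER_CUBIC)
    q=((disc(s,[.593,.013])-u+32+.5)*k).astype(int); cv2.polylines(c,[q],True,(0,0,255),1); out.append(c); print(n,u)
cv2.imwrite('pics/crop.png',np.hstack(out)); print(delta([.593,.013,.24]))
E
```

```text
top [284 197]
side [274 171]
[-55.7433711   47.22094345   0.55508548]
```

View pics/crop.png

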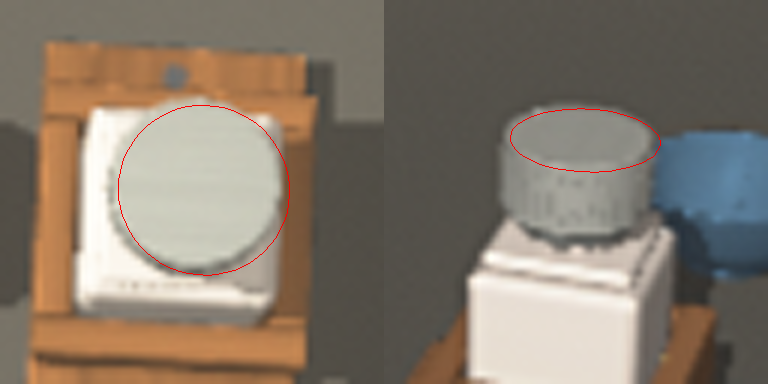

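Candidates in the top picture are the cap on the square jar (284,197), the round jar's lid (285,115), and the small loose caps at (237,258) and (290,266). I choose the one on the square jar in the brace. The crop shows the disc centre about 2 mm off in x and y, so I take (0.595, 0.015).

Call:
play_rows([
  [-2.5,2.1,0,0,0,0],
  [-2.5,2.1,0,0,0,0],
  [-2.5,2.1,0,0,0,0],
  [-2.5,2.1,0,0,0,0],
  [-2.5,2.1,0,0,0,0],
  [-2.5,2.1,0,0,0,0],
  [-2.5,2.1,0,0,0,0],
  [-2.5,2.1,0,0,0,0],
  [-2.5,2.1,0,0,0,0],
  [-2.5,2.1,0,0,0,0],
  [-2.5,2.1,0,0,0,0],
  [-2.5,2.1,0,0,0,0],
  [-2.5,2.1,0,0,0,0],
  [-2.5,2.1,0,0,0,0],
  [-2.5,2.1,0,0,0,0],
  [-2.5,2.1,0,0,0,0],
  [-2.5,2.1,0,0,0,0],
  [-2.5,2.1,0,0,0,0],
  [-2.5,2.1,0,0,0,0],
  [-2.5,2.1,0,0,0,0],
], grip=8.76)

```text
clock: 2.57
tool_pos: [0.559, -0.0549, 0.2459]
orientation: [-180.0, 0.0, -158.7]
force: [0.8, -1.7, -0.0]
opening: 0.0875
gripper_force: 0.0
```

```bash
python3 -c "
from h import *
print(delta([.595,.015,.129]),get_obs()['joint_pos'],get_obs()['clock'])"
```

```text
[-5.88437739  5.20628751 11.69165297] [ 1.43633545e+01  9.88118509e+00 -1.38477144e+01  2.57646535e-03
 -6.62344952e+01 -8.31078966e+01] 2.5667
```

Call:
play_rows([
  [-2,1.8,0,0,0,0],
  [-2,1.8,0,0,0,0],
  [-1.9,1.6,1.5,0,0,0],
  [0,0,1.5,0,0,0],
  [0,0,1,0,0,0],
  [0,0,0,0,0,0],
  [0,0,0,0,0,0],
])

```text
clock: 3.15
tool_pos: [0.5941, 0.0128, 0.2054]
orientation: [-180.0, -0.1, -158.8]
force: [-0.4, -1.1, 1.3]
opening: 0.0877
gripper_force: 0.0
```

Run:
```python
from h import *
print(delta([.595,.015,.129]))
out=[]
for n in('top','side'):
    s=snap(n); f=cv2.cvtColor(s['frame'],cv2.COLOR_RGB2BGR)
    u=pix(s,[.595,.015,.15]).astype(int); k=6
    c=cv2.resize(f[u[1]-32:u[1]+32,u[0]-32:u[0]+32],None,fx=k,fy=k,interpolation=cv2.INTER_CUBIC)
    q=((disc(s,[.595,.015])-u+32+.5)*k).astype(int); cv2.polylines(c,[q],True,(0,0,255),1); out.append(c)
    for t in('cap','jar_mouth'): print(n,t,[(np.round(d['position'],3),round(d['score'],2)) for d in spot_point(n,t)])
cv2.imwrite('pics/c2.png',np.hstack(out))
```

```text
[-0.17070657  0.17939146  7.63799501]
top cap [(array([ 0.47 ,  0.107, -0.003]), 0.76), (array([0.595, 0.014, 0.115]), 0.63)]
top jar_mouth [(array([0.595, 0.011, 0.128]), 0.62)]
side cap [(array([0.588, 0.015, 0.112]), 0.82), (array([0.466, 0.105, 0.   ]), 0.76), (array([ 0.452, -0.013, -0.001]), 0.69)]
side jar_mouth [(array([0.591, 0.01 , 0.126]), 0.89)]
```

View pics/c2.png

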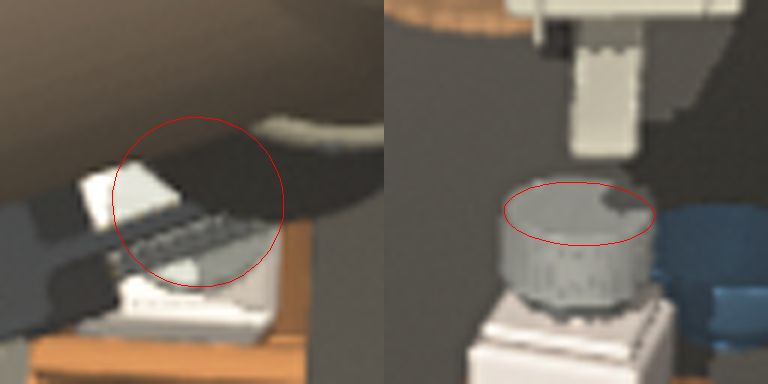

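The fingers straddle the cap; in the side view its top matches my ellipse within 1 px. Going down to z 0.129.

Call:
play_rows([
  [-0.15,0.2,1,0,0,0],
  [0,0,1.5,0,0,0],
  [0,0,1.5,0,0,0],
  [0,0,1.5,0,0,0],
  [0,0,1.2,0,0,0],
  [0,0,0.9,0,0,0],
  [0,0,0,0,0,0],
  [0,0,0,0,0,0],
])

```text
clock: 4.12
tool_pos: [0.5951, 0.0157, 0.1292]
orientation: [-180.0, -0.1, -158.8]
force: [0.1, -0.4, 1.2]
opening: 0.0874
gripper_force: 0.0
```

Call:
play_rows([
  [0,0,0,0,0,0],
  [0,0,0,0,0,0],
  [0,0,0,0,0,0],
  [0,0,0,0,0,0],
  [0,0,0,0,0,0],
  [0,0,0,0,0,0],
  [0,0,0,0,0,0],
  [0,0,0,0,0,0],
  [0,0,0,0,0,0],
  [0,0,0,0,0,0],
], grip=4.5)

```text
clock: 4.95
tool_pos: [0.5956, 0.0155, 0.13]
orientation: [-180.0, 0.0, -158.7]
force: [0.4, -2.8, 3.7]
opening: 0.0573
gripper_force: 30.0
```

Call:
play_rows([
  [0,0,0,0,0,-4],
  [0,0,0,0,0,-4],
  [0,0,0,0,0,-4],
  [0,0,0,0,0,-4],
  [0,0,0,0,0,-4],
  [0,0,0,0,0,0],
])

```text
clock: 5.45
tool_pos: [0.5957, 0.0157, 0.13]
orientation: [-180.0, 0.1, -138.6]
force: [1.2, -2.2, 4.5]
opening: 0.0577
gripper_force: 30.0
```

```bash
python3 -c "
from h import *
o=get_obs();print(o['moment'],o['force'],o['joint_pos'],o['tau'])"
```

```text
[-0.73368512 -0.38163641 -0.13956206] [ 1.15654421 -2.15792059  4.49438087] [ 2.02960395e+01  1.87909857e+01 -1.82659339e+01  1.10050656e-02
 -5.28855176e+01 -6.89039468e+01] [  1.59352887 -48.87542367  22.99874246   4.60764349  -0.1756053
   1.41818851]
```

Call:
play_rows([
  [0,0,0,0,0,-5],
  [0,0,0,0,0,-5],
  [0,0,0,0,0,-5],
  [0,0,0,0,0,-5],
  [0,0,0,0,0,-5],
  [0,0,0,0,0,-5],
  [0,0,0,0,0,-5],
  [0,0,0,0,0,-5],
  [0,0,0,0,0,-5],
  [0,0,0,0,0,-5],
  [0,0,0,0,0,-5],
  [0,0,0,0,0,-5],
])

```text
clock: 6.45
tool_pos: [0.594, 0.0161, 0.1298]
orientation: [179.9, 0.0, -78.7]
force: [-5.3, 1.1, 10.0]
opening: 0.0575
gripper_force: 30.0
```

Call:
play_rows([
  [0,0,0,0,0,-5],
  [0,0,0,0,0,-5],
  [0,0,0,0,0,-5],
  [0,0,0,0,0,-5],
  [0,0,0,0,0,-5],
  [0,0,0,0,0,-5],
  [0,0,0,0,0,-5],
  [0,0,0,0,0,-5],
  [0,0,0,0,0,-5],
  [0,0,0,0,0,-5],
  [0,0,0,0,0,-5],
  [0,0,0,0,0,-5],
  [0,0,0,0,0,0],
  [0,0,0,0,0,0],
])

```text
clock: 7.62
tool_pos: [0.593, 0.0147, 0.1299]
orientation: [179.8, 0.2, -18.9]
force: [-7.8, -3.1, 12.0]
opening: 0.0573
gripper_force: 30.0
```

Run:
```python
from h import *
o=get_obs();print(o['moment'],o['joint_pos'])
out=[]
for n in('top','side'):
    s=snap(n); f=cv2.cvtColor(s['frame'],cv2.COLOR_RGB2BGR)
    u=pix(s,[.595,.015,.12]).astype(int); k=6
    out.append(cv2.resize(f[u[1]-32:u[1]+32,u[0]-32:u[0]+32],None,fx=k,fy=k,interpolation=cv2.INTER_CUBIC))
cv2.imwrite('pics/c3.png',np.hstack(out))
```

```text
[-1.80161229  3.03634129 -0.08100935] [ 2.02937254e+01  1.87190424e+01 -1.83805492e+01  1.07020494e-02
 -5.31494598e+01  5.08144151e+01]
```

View pics/c3.png

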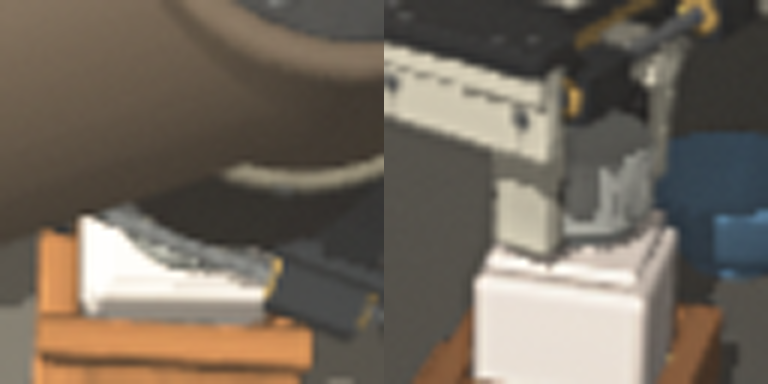

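The turn reads 140° with the grip unchanged; the picture shows the jar seated in the brace, with a finger on the cap at (525,190). A small 6 mm test lift will show whether the threads let go.

Call:
play_rows([
  [0,0,-0.2,0,0,0],
  [0,0,-0.2,0,0,0],
  [0,0,-0.2,0,0,0],
  [0,0,0,0,0,0],
  [0,0,0,0,0,0],
])

```text
clock: 8.13
tool_pos: [0.5952, 0.016, 0.1355]
orientation: [-180.0, 0.0, -18.8]
force: [-1.8, -1.4, -1.0]
opening: 0.0574
gripper_force: 30.0
```

Run:
```python
from h import *
s=snap('side'); f=cv2.cvtColor(s['frame'],cv2.COLOR_RGB2BGR)
u=pix(s,[.595,.015,.12]).astype(int); k=6
a=cv2.imread('pics/c3.png')[:,384:]
b=cv2.resize(f[u[1]-32:u[1]+32,u[0]-32:u[0]+32],None,fx=k,fy=k,interpolation=cv2.INTER_CUBIC)
cv2.imwrite('pics/c4.png',np.hstack([a,b])); print(get_obs()['moment'])
for t in('cap','jar'): print(t,[(np.round(d['position'],3),round(d['score'],2)) for d in spot_point('side',t)])
```

```text
[-0.43528174  0.84334873 -0.05745011]
cap [(array([0.595, 0.018, 0.12 ]), 0.66), (array([0.465, 0.108, 0.001]), 0.6), (array([ 0.453, -0.01 , -0.003]), 0.48)]
jar [(array([0.597, 0.014, 0.126]), 0.63), (array([0.597, 0.015, 0.017]), 0.58)]
```

View pics/c4.png

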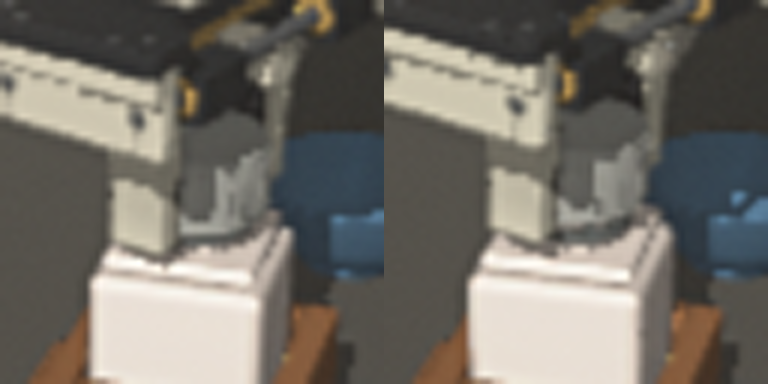

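The jar stayed at the same rows, the gap under the cap grew, and the tool carries only about 1 N, so the threads have let go. Lifting 4 cm.

Call:
play_rows([
  [0,0,-0.3,0,0,0],
  [0,0,-0.5,0,0,0],
  [0,0,-0.5,0,0,0],
  [0,0,-0.5,0,0,0],
  [0,0,-0.5,0,0,0],
  [0,0,-0.5,0,0,0],
  [0,0,-0.5,0,0,0],
  [0,0,-0.4,0,0,0],
  [0,0,-0.2,0,0,0],
  [0,0,0,0,0,0],
  [0,0,0,0,0,0],
  [0,0,0,0,0,0],
  [0,0,0,0,0,0],
  [0,0,0,0,0,0],
  [0,0,0,0,0,0],
])

```text
clock: 9.53
tool_pos: [0.5951, 0.0157, 0.1743]
orientation: [180.0, 0.0, -18.8]
force: [0.0, -0.3, -0.7]
opening: 0.0575
gripper_force: 30.0
```

Run:
```python
from h import *
s=snap('side'); f=cv2.cvtColor(s['frame'],cv2.COLOR_RGB2BGR)
u=pix(s,[.595,.015,.12]).astype(int); k=6
cv2.imwrite('pics/c5.png',cv2.resize(f[u[1]-42:u[1]+42,u[0]-42:u[0]+42],None,fx=k,fy=k,interpolation=cv2.INTER_CUBIC))
for t in('cap','jar','jar_mouth'): print(t,[(np.round(d['position'],3),round(d['score'],2)) for d in spot_point('side',t)])
```

```text
cap [(array([0.469, 0.107, 0.001]), 0.86), (array([0.593, 0.016, 0.158]), 0.73), (array([ 0.451, -0.011, -0.002]), 0.68)]
jar []
jar_mouth [(array([0.592, 0.014, 0.125]), 0.67), (array([0.596, 0.014, 0.016]), 0.45)]
```

View pics/c5.png

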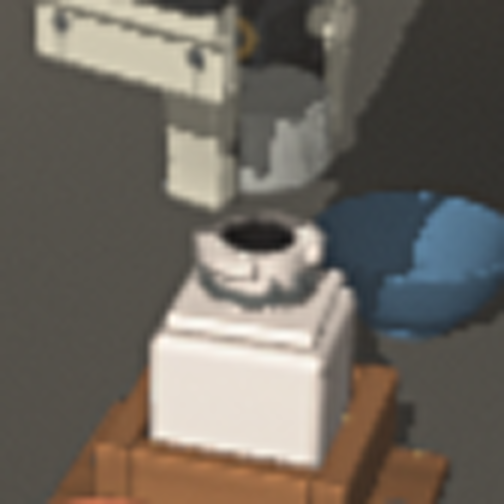

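The cap is held clear above the open mouth (at (258,235) in the crop), and the jar is seated in the brace.

```bash
python3 -c "
from plant import *
print(close_job())"
```

```text
the job is handed in; nothing more can be done
None
```

I unscrewed the cap by turning it 140° anticlockwise, lifted it off, and handed the job in with it held level about 3 cm above the jar's mouth. The jar was still seated in its brace; handing in returned no verdict.

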